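# Shut and pin the bag-frame forming jig

### The job

Swing the jig's bar fully shut so that its brass eye lies between the two ears of the green yoke, then take the brass locking pin with the black knob from the wooden block and push it down through the upper ear, the eye and the lower ear until its collar sits flush on the yoke, and let go. The yoke has some play on its bolts, so find its hole by feel or sight and press gently: the casting is brittle and must never take more than 40 N from the pin. Leave the hole punch and everything else on the bench where it is.

Things in the scene. Friction and masses are not known exactly. Their poses are not given: they have to be found in the camera images.
- yoke_mouth (a point): Nominal centre of the yoke's hole at the upper ear's top face, 87 mm above the table (height is true). THE REAL HOLE LIES UP TO 10 mm OFF along this frame's x and up to 10 mm along y: yoke, bar and pivot shift as one unit, without turning, and stay put in a run; readings do not show the shift. z up, y from yoke to bar pivot, x away from the side the bar comes in from.
- jig: The whole jig; origin on the table under the nominal hole, axes as yoke_mouth. Green yoke: two level ears 56 x 56 x 12 mm, each with a vertical 13.6 mm round hole; upper ear at height 75 to 87 mm, lower 43 to 55, open below; a spine joins them at x 28 to 42 mm, top level with the upper ear. Board 18 mm thick, x -75 to 95, y -75 to 255. The yoke rides on rubber: it sinks 1 mm per 8 N, at most 4 mm.
- bar_pivot (a point): Nominal place of the bar's pivot (fixed to the board, so also without the shift of up to 10 mm), at the bar's mid height 66 mm: 200 mm along y from the hole, axes as yoke_mouth. Steel post, 20 mm diameter, top at height 86 mm. Between pivot and yoke stands a wooden form, x 21 to 55, 45 to 155 mm from the pivot, top at height 80 mm: the bar shuts against its front.
- gate (a joint): Bar angle q (rad), 0 = shut against a hard stop, grows as it opens to -x: a point d from the pivot lies at x = -d sin q, y = -d cos q from bar_pivot (plus the shift). Bar 24 mm wide, height 61 to 71 mm. To move it push or grasp its red upright peg: 18 mm diameter, d = 125 mm, height 71 to 121 mm. About 6 N at the peg moves it; it stays where left.
- eye_nominal (a point): Where the bar's brass eye belongs (fixed to the board, without the shift): on the nominal hole axis at height 66 mm. The eye plate is 36 x 36 x 10 mm with a 14 mm hole, 200 mm from the pivot. Hard against the stop its hole is 3 mm past the ears' holes (+x); the pin's tapered nose then draws it back when pressed with some 5 to 20 N.
- pin_grip (a point): Centre of the black knob (18 mm diameter, 36 mm tall) of the brass pin, 90 g; z up along the pin. Below the knob a collar, 24 mm diameter, underside 22 mm below this point; below that a 12 mm shaft 52 mm long, its last 5 mm tapering to 7 mm. It starts upright in one of the block's holes, this point 80 mm above the table; seated in the yoke it is at 109 mm.
- block: Fixed wooden tool block 140 x 60 x 58 mm, origin at the centre of its underside, long side along its x; two holes of 16 mm at x -40 and +40 mm, one with the pin and the other with the punch
- punch_mid (a point): Hole punch with a pear-shaped wooden handle (26 mm diameter, 66 mm tall above the block), standing in the block's other hole; this point is 30 mm above the block. Leave it
- dye_mid (a point): White dye bottle with red cap, 52 mm diameter, 130 mm tall; centre. Leave it
- redjar_mid (a point): Red jar with white lid, 54 mm diameter, 75 mm tall; centre. Leave it
- tub_mid (a point): Open white plastic tub, 80 mm diameter, 55 mm tall; centre. Leave it
- tape_mid (a point): Yellow roll of tape lying flat, 100 mm diameter, 25 mm tall; centre. Leave it
- brush_grip (a point): Brush with dark wooden handle lying flat, 170 mm long; a point on its handle. Leave it
There are look-alikes about, which are no part of the job. What is shaped like the part that bears pin_grip but red or turquoise is not meant.

How it is judged:
By the outcome, as a careful person would: the job done as asked, in the order asked, and still so for the second after the job is handed in, with the robot touching nothing.
It also fails if it takes over 72 s, if anything falls off the work surface, if the arm or the gripper's body presses on something with over 40 N, if the wrist force passes 120 N, or if a joint passes its speed limit or range.

### The arm

A 6-joint arm with a two-finger parallel gripper is mounted at the origin on the work surface. World frame = base frame: x ahead of the robot, y to its left, z up, the work surface at z = 0. Lengths are in m, angles in rad, forces in N, time in s.
With the tool pointing down it reaches from about 0.25 to 0.775 m from the base axis. Payload 4 kg.
Tool frame: the origin (TCP) lies at the very end of the fingers, on their centre line; the grasp point (between the pads) lies 19 mm behind it; z points along the fingers, y is the line along which they close (so a half turn about z gives the same grasp; the last joint's range is limited). The gripper opens to 94 mm and grips with 3 to 60 N. Pads are 16 mm wide; open, the fingers measure 119 mm over their backs; the gripper's body (75 mm by 177 mm) begins 78 mm behind the grasp point.
Start: joints at [-1.313, 0.087, 1.371, -0, 1.684, -0.103], TCP at [0.194, -0.515, 0.206] pointing down, gripper open.
Joint ranges: [-3.1, 3.1], [-0.76, 2.03], [0.27, 2.55], [-1.08, 4.22], [0.17, 2.65], [-2.57, 2.57]. Speed limits (rad/s): [2.79, 2.79, 3.14, 3.14, 3.14, 3.14].

### API

Orientations are given as a 3x3 rotation matrix whose columns are the frame's x, y, z axes.
In Python, from plant import arm gives the robot as it stands. Calls block until the motion is done:
- arm.move_pose(position, orientation): joint-space move of the TCP to a pose.
- arm.line_to(position, frame=None, vel=0.15): straight line of the TCP; frame=None keeps the orientation; vel is the mean speed in m/s.
- arm.set_joints(angles): joint-space move.
- arm.command_gripper(opening, squeeze=None): opening from 0.0 (shut) to 1.0 (fully open); squeeze is the grip in N (None keeps the last); returns when the fingers have stopped.
- arm.wait(seconds).
- arm.solve_ik(position, orientation): joint angles nearest the present ones, or None.
- arm.get_image(name): name is "scene" or "top" or "wrist"; returns a dict with "pixels" (480x640x3 uint8, blue, green, red), "intrinsics" (3x3 intrinsics, pixels), "distortion" ([k1, k2, p1, p2, k3] as OpenCV has them; the pictures are not rectified), "position" and "attitude" of the camera in the world; the wrist camera has in their place "hand_eye" (4x4, takes a point from camera to tool coordinates, whose origin is the TCP and whose axes are the flange's). Camera axes: x right, y down, z forward; pixel columns grow to the right and rows downward; lengths in m; the calibration is good to about 2 mm. A picture is of the moment at which its call begins: read the wrist's pose just before it. There is no depth.
A pose or a line that the arm cannot do raises arm.IKError and nothing moves.
- arm.sign_off(): hands the job in; it is judged then, once.
Readings, each from a call of its own:
- arm.get_clock(): time.
- arm.get_qpos(): joint angles.
- arm.get_dq(): joint speeds.
- arm.get_joint_efforts(): joint torques, N m.
- arm.get_position(): TCP position.
- arm.get_eef_rot(): TCP orientation.
- arm.get_contact_force(): force on the tool from outside, world axes, zero at the start.
- arm.get_torque(): the same for the moment, N m.
- arm.get_finger_gap(): opening from 0.0 (shut) to 1.0 (fully open).
- arm.get_grip_force(): force on a finger pad.
Only numpy, scipy, OpenCV 4.12 (cv2) and the standard library are available. Lean on these libraries where they do the work, as an engineer would, in place of code of your own. Each camera call takes 0.05 s, during which the arm holds its last target. There are 200 camera calls.

## Working session

There is one attempt and no reset: what is moved stays moved. The work goes in short steps, each a Python script; the robot and the scene stay as the last script left them, time stands still between calls to the robot, and variables do not carry over. Pictures are saved under pics/ and viewed, at most 10 in all, crops included, and the job is handed in when it is done.

```bash
ls; mkdir -p pics; cat > h.py <<'E'
import numpy as np, cv2
from plant import arm
def snap(name,fn=None):
    p=np.array(arm.get_position());R=np.array(arm.get_eef_rot())
    d=arm.get_image(name)
    if name=="wrist":
        T=np.eye(4);T[:3,:3]=R;T[:3,3]=p
        T=T@np.array(d["hand_eye"]); d["C"]=T[:3,3];d["R"]=T[:3,:3]
    else: d["C"]=np.array(d["position"]);A=np.array(d["attitude"]);d["R"]=A
    if fn: cv2.imwrite("pics/"+fn,d["pixels"]); np.savez("pics/"+fn+".npz",C=d["C"],R=d["R"],K=d["intrinsics"],D=d["distortion"])
    return d
def ray(fn,uv,z):
    d=np.load("pics/"+fn+".npz")
    n=cv2.undistortPoints(np.array([[uv]],float),d["K"],d["D"])[0,0]
    v=d["R"]@np.r_[n,1]; return d["C"]+v*(z-d["C"][2])/v[2]
def proj(fn,P):
    d=np.load("pics/"+fn+".npz")
    c=(np.array(P,float)-d["C"])@d["R"]
    return cv2.projectPoints(c.reshape(-1,1,3),np.zeros(3),np.zeros(3),d["K"],d["D"])[0][:,0]
E
python3 - <<'E'
from h import *
a=snap("top","top.png");b=snap("scene","scene.png")
print(a["C"],a["R"],b["C"],b["R"],arm.get_clock(),arm.get_eef_rot(),arm.get_contact_force())
E
```

```text
pics
[0.3671102  0.03420963 1.45055165] [[-0.01065262 -0.99420993  0.10692587]
 [-0.99971107  0.0082848  -0.02256428]
 [ 0.02154777 -0.10713535 -0.99401092]] [ 1.30749861 -0.18207576  0.69824841] [[ 0.22408032  0.5828906  -0.78104197]
 [ 0.97452178 -0.12598776  0.18556503]
 [ 0.00976238 -0.80272389 -0.59627096]] 0.1 [[ 9.35627478e-01  3.52988625e-01 -5.03193775e-04]
 [ 3.52988925e-01 -9.35625551e-01  1.90974228e-03]
 [ 2.03316347e-04 -1.96442918e-03 -9.99998050e-01]] [ 0.12579577  0.35573768 -0.24902214]
```

View pics/top.png

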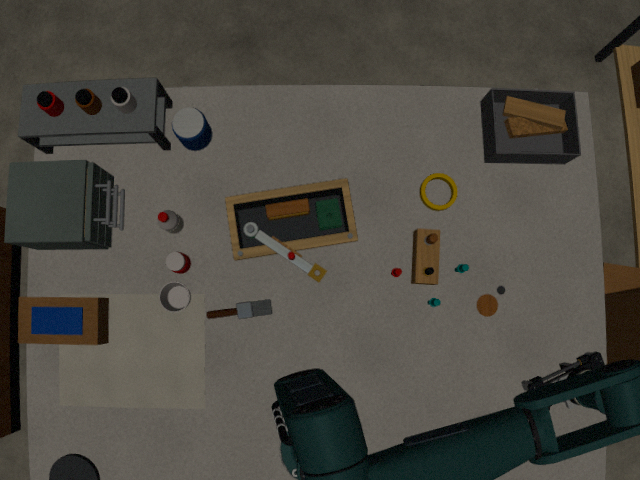

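View pics/scene.png

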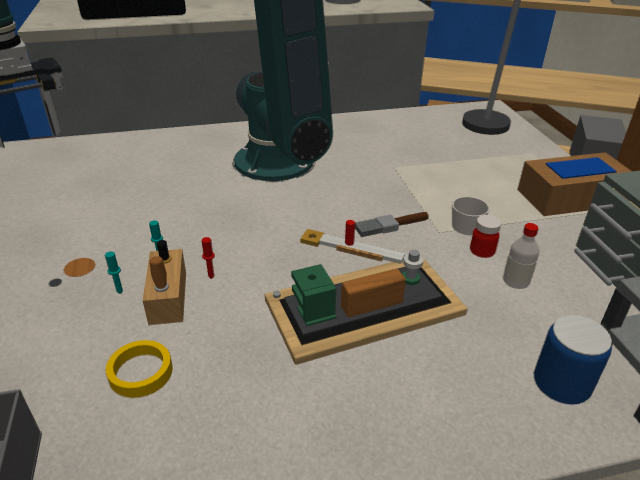

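The top view shows the yoke at about (330,211), the pivot at (250,229), the peg at (291,256), the eye at (317,272), the black-knob pin at (430,271) and the punch at (432,238). I'll enlarge the jig and block for closer readings.

```bash
python3 - <<'E'
from h import *
i=cv2.imread("pics/top.png")
a=cv2.resize(i[170:290,220:380],None,fx=5,fy=5,interpolation=cv2.INTER_CUBIC)
cv2.imwrite("pics/tc.png",a)
for n,uv,z in [("yoke",(330,211),.087),("pivot",(250,229),.086),("peg",(291,256),.121),("eye",(317,272),.071),("pin",(429.5,271),.098),("punch",(432,238),.124)]: print(n,ray("top.png",uv,z))
E
```

```text
yoke [ 0.60116773 -0.02835569  0.087     ]
pivot [0.55747541 0.17163811 0.086     ]
peg [0.48596911 0.068853   0.121     ]
eye [0.44973537 0.00544687 0.071     ]
pin [ 0.44752937 -0.27293789  0.098     ]
punch [ 0.52674076 -0.27581351  0.124     ]
```

View pics/tc.png

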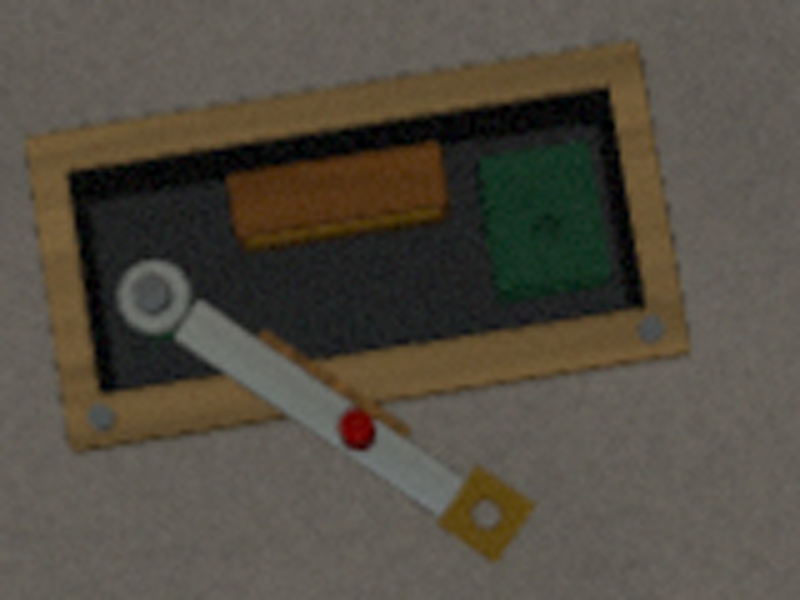

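The enlarged crop shows the ear hole at (547,223), the post at (152,293), the peg at (357,425) and the eye hole at (487,514), all in crop pixels. Next is a near wrist view of the yoke.

```bash
python3 - <<'E'
from h import *
f=lambda u,v:(u/5+220,v/5+170)
hole=ray("top.png",f(547,223),.087);piv=ray("top.png",f(152,291),.086)
print(hole,piv,np.linalg.norm((hole-piv)[:2]),ray("top.png",f(487,514),.071),ray("top.png",f(357,423),.121))
d=arm.get_image("wrist");H=np.array(d["hand_eye"]);print(H)
y=(piv-hole);y[2]=0;y/=np.linalg.norm(y);x=np.array([y[1],-y[0],0]);print("x",x,"y",y)
for s in (1,-1):
    Y=s*x; Z=np.array([0,0,-1.]);R=np.c_[np.cross(Y,Z),Y,Z]
    z0=.30
    ax=R@H[:3,2];c=R@H[:3,3];tgt=hole-0.02*x
    p=np.array([0,0,z0]); t=(.087-(z0+c[2]))/ax[2]
    p[:2]=tgt[:2]-(c+ax*t)[:2]
    print(s,p,arm.solve_ik(p,R))
    best=(p,R) if s==1 else best
    if s==-1: alt=(p,R)
import os
q=[arm.solve_ik(*best),arm.solve_ik(*alt)]
sel=best if (q[1] is None or (q[0] is not None and abs(q[0][5])<abs(q[1][5]))) else alt
arm.move_pose(*sel);snap("wrist","w1.png");print(arm.get_position(),arm.get_clock())
E
```

```text
[ 0.59205285 -0.02673143  0.087     ] [0.55947941 0.17064602 0.086     ] 0.20004720511661014 [0.4477241  0.00446824 0.071     ] [0.48935438 0.06786774 0.121     ]
[[-9.28578624e-06 -9.64522540e-01 -2.64000512e-01  7.73023495e-02]
 [ 9.99999460e-01  2.65482529e-04 -1.00511042e-03  3.85586259e-04]
 [ 1.03953917e-03 -2.64000379e-01  9.64522016e-01 -1.79889360e-01]
 [ 0.00000000e+00  0.00000000e+00  0.00000000e+00  1.00000000e+00]]
x [0.98665434 0.1628288  0.        ] y [-0.1628288   0.98665434  0.        ]
1 [ 5.67420012e-01 -1.51755546e-04  3.00000000e-01] [-1.00183351e-01  1.28371156e-01  1.13999823e+00 -4.44089210e-16
  1.87322326e+00 -2.63740388e-01]
-1 [ 0.57721952 -0.05982425  0.3       ] None
[ 0.56734401 -0.00111956  0.29972812] 2.4917
```

View pics/w1.png

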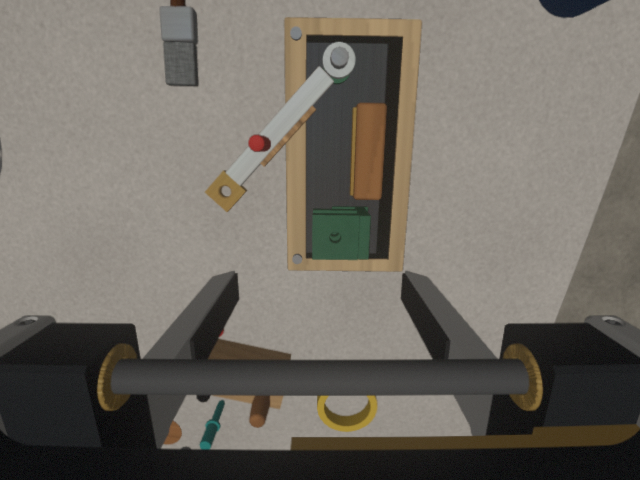

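The wrist view shows the ear hole at (335,237), the post top at (340,57), the peg at (258,143), the eye hole at (226,191) and the board corners at (284,18), (421,19), (402,271) and (288,270).

```bash
python3 - <<'E'
from h import *
r=lambda u,z:ray("w1.png",u,z)
h=r((335.5,237),.087);p=r((340,56),.086);e=r((226,191),.071);g=r((257,142),.121)
print("hole",h,"piv",p,"eye",e,"peg",g,np.linalg.norm((h-p)[:2]),np.linalg.norm((e-p)[:2]),np.linalg.norm((g-p)[:2]))
C=[r(u,.018) for u in [(284,18),(421,19),(402,271),(288,270)]]
print(np.array(C))
# nominal frame fit
from scipy.optimize import least_squares
N=np.array([[-.075,.255],[.095,.255],[.095,-.075],[-.075,-.075]])
def T(v,N): c,s=np.cos(v[2]),np.sin(v[2]); return N@np.array([[c,s],[-s,c]])+v[:2]
s=least_squares(lambda v:(T(v,N)-np.array(C)[:,:2]).ravel(),[.6,0,.1]);print(s.x,s.fun)
c,sn=np.cos(s.x[2]),np.sin(s.x[2]);A=np.array([[c,-sn],[sn,c]])
print("hole in nominal",A.T@(h[:2]-s.x[:2]),"piv",A.T@(p[:2]-s.x[:2]))
E
python3 - <<'E'
import sys;sys.path.insert(0,'.')
import cv2
i=cv2.imread("pics/w1.png")
import numpy as np
a=cv2.resize(i[190:280,300:380],None,fx=6,fy=6,interpolation=cv2.INTER_CUBIC)
b=cv2.resize(i[370:440,170:290],None,fx=6,fy=6,interpolation=cv2.INTER_CUBIC)
b=b[:, :]
cv2.imwrite("pics/w1c.png",a)
E
```

```text
hole [ 0.59135554 -0.02509433  0.087     ] piv [0.5616524  0.17218598 0.086     ] eye [0.45111866 0.00645262 0.071     ] peg [0.49091273 0.07024312 0.121     ] 0.1995038763837477 0.199211583662002 0.1240824261958945
[[ 0.48767937  0.22007855  0.018     ]
 [ 0.65334983  0.24658518  0.018     ]
 [ 0.70293879 -0.07769298  0.018     ]
 [ 0.53769728 -0.10305417  0.018     ]]
[ 0.59927164 -0.0189926   0.15324506] [-0.00145351  0.00149204  0.00088378  0.00093522  0.00166799 -0.00091932
 -0.00109826 -0.00150795]
hole in nominal [-0.00875474 -0.00482187] piv [-0.00799574  0.19468057]
```

View pics/w1c.png

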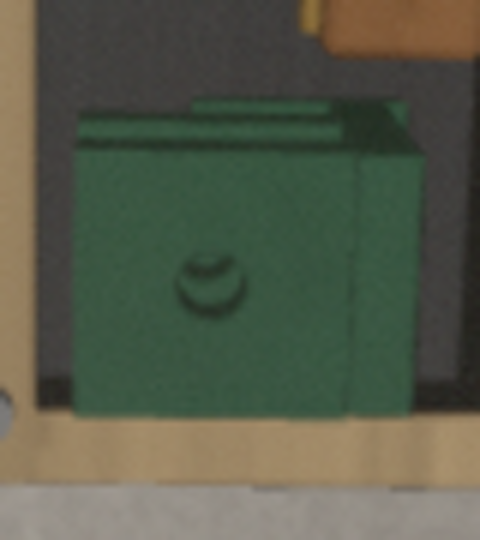

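```bash
cat >> h.py <<'E'
TH=0.152; X=np.array([np.cos(TH),np.sin(TH),0]); Yj=np.array([-np.sin(TH),np.cos(TH),0])
HOLE=np.array([.5914,-.0254,.087]); PIV=HOLE+.2*Yj
def Rt(Y):
    Z=np.array([0,0,-1.]);return np.c_[np.cross(Y,Z),Y,Z]
F=lambda:np.array(arm.get_contact_force())
E
python3 - <<'E'
from h import *
d=.125
def pose(q,z,ahead=0):
    t=np.cos(q)*X-np.sin(q)*Yj
    p=PIV-d*np.sin(q)*X-d*np.cos(q)*Yj+ahead*t; p[2]=z
    return p,Rt(t)
q0=.752
arm.command_gripper(.5)
print(pose(q0,.1)[0])
arm.move_pose(*pose(q0,.16)); p,R=pose(q0,.093); arm.line_to(p,vel=.12)
print(F()); arm.command_gripper(.25,5); f0=F(); print(f0,arm.get_finger_gap(),arm.get_clock())
for q in np.linspace(q0,0.08,8)[1:]:
    p,R=pose(q,.093,.002); arm.line_to(p,R,vel=.1); print(round(q,2),(F()-f0).round(1))
for a in np.arange(.004,.03,.0015):
    p,R=pose(.08,.093); p,R=pose(.08-a/d,.093,.002); arm.line_to(p,R,vel=.05)
    f=F()-f0; print(round(a,4),f.round(1))
    if f@X<-16: break
snap("top","top2.png");print(arm.get_position(),arm.get_clock())
E
```

```text
[0.49053662 0.06912709 0.1       ]
[-0.18224243  0.15707594  0.70127518]
[-0.13765092 -0.92130222 -0.72103493] 0.2493319500319417 5.5
0.66 [-1.9  2.3  1.6]
0.56 [-1.2  2.3  1.8]
0.46 [-1.4  1.9  1.5]
0.37 [-1.9  2.8  0.7]
0.27 [-2.2  2.2  1.9]
0.18 [-1.1  2.6  0.6]
0.08 [-1.2  2.6  0.6]
0.004 [-4.3  2.9  2.9]
0.0055 [-4.4  2.7  1.6]
0.007 [-4.6  2.7  1.9]
0.0085 [-5.2  2.   1.9]
0.01 [-4.4  2.5  2.4]
0.0115 [-6.5  1.7  3.3]
0.013 [-10.2   1.4   3.4]
0.0145 [-11.2   2.    4.1]
0.016 [-10.1   2.7   4.3]
0.0175 [-10.7   2.7   3.9]
0.019 [-10.6   3.3   4.4]
0.0205 [-10.3   3.5   4.2]
0.022 [-10.8   4.6   4.3]
0.0235 [-10.2   3.7   4.2]
0.025 [-11.5   4.7   4.8]
0.0265 [-11.7   5.5   5.2]
0.028 [-12.2   5.9   5.1]
0.0295 [-10.9   5.9   4.4]
[0.59669381 0.05530046 0.09221305] 11.9417
```

```bash
python3 - <<'E'
from h import *
print(arm.get_finger_gap(),arm.get_grip_force())
# back to the shut position, closing direction X, then close firmer & push
p=PIV-.125*Yj; p[2]=.093
arm.line_to(p,Rt(X),vel=.08); print(arm.get_finger_gap(),F())
arm.command_gripper(.25,40); print(arm.get_finger_gap(),F())
f0=F()
for a in np.arange(.0,.016,.0015):
    arm.line_to(p+a*X,vel=.05); f=F()-f0; print(round(a,4),f.round(1),round(arm.get_finger_gap()*94,1))
    if F()@X<-18: break
arm.command_gripper(.5)
arm.line_to(p+[0,0,.15-.093],vel=.15)
q=np.array(arm.get_qpos());print(arm.get_clock())
E
```

```text
0.5888379490708565 5.000296086072922
0.25059434499918215 [ 0.77300313 -0.51988418  0.36498707]
0.25141553135730066 [ 1.17343329  0.15028076 -0.68603675]
0.0 [-1.   0.7  1.5] 23.1
0.0015 [-1.2 -0.6 -0.5] 23.6
0.003 [-5.8 -0.7  2.4] 23.6
0.0045 [-8.8 -1.8  3.2] 23.6
0.006 [-11.8  -2.2   5.6] 23.5
0.0075 [-16.6  -3.1   5.9] 23.6
0.009 [-18.9  -2.4   7.1] 23.8
0.0105 [-21.8  -4.4   9.3] 23.7
15.675
```

```bash
python3 - <<'E'
from h import *
p=HOLE.copy();p[2]=.22
print(arm.solve_ik(p,Rt(-Yj)))
arm.move_pose(p,Rt(-Yj)); arm.wait(.2); snap("wrist","w2.png")
p=np.array([.4475,-.273,.2]); print(arm.solve_ik(p,Rt(np.array([0,-1.,0]))))
arm.move_pose(p,Rt(np.array([0,-1.,0])));arm.wait(.2); snap("wrist","w3.png");print(arm.get_clock())
a=cv2.imread("pics/w2.png");b=cv2.imread("pics/w3.png")
cv2.imwrite("pics/w23.png",np.vstack([a[0:300],b[0:300]]))
E
```

```text
[-1.38685816e-01  1.79005132e-01  1.23965183e+00 -4.44089210e-16
  1.72293569e+00  1.28011051e+00]
[-6.55965770e-01  3.07926329e-02  1.44089457e+00 -4.44089210e-16
  1.66990545e+00  9.14830557e-01]
18.5833
```

View pics/w23.png

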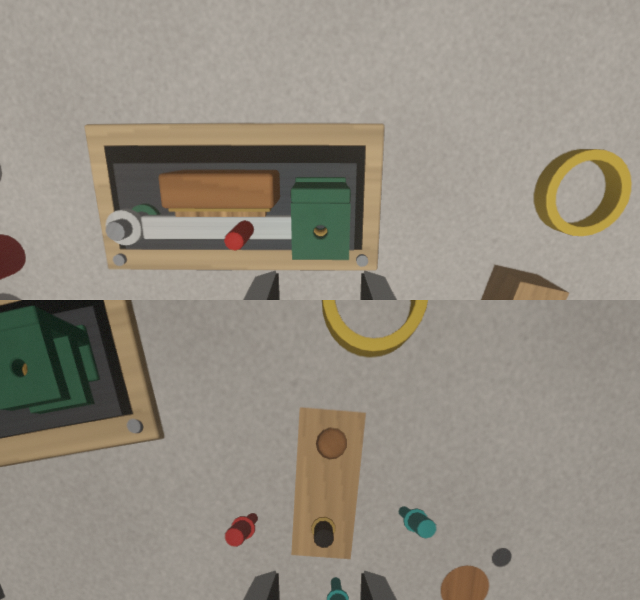

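The bar lies shut with the eye's brass showing in the ear hole at about (320.5,231). The pin's knob is at about (323,235) in the lower picture. I'll enlarge both.

```bash
python3 - <<'E'
from h import *
a=cv2.imread("pics/w2.png")[205:255,295:345];b=cv2.imread("pics/w3.png")[205:255,298:348]
cv2.imwrite("pics/c23.png",np.hstack([cv2.resize(k,None,fx=8,fy=8,interpolation=cv2.INTER_CUBIC) for k in (a,b)]))
print(ray("w2.png",(320.5,231),.087),ray("w3.png",(323.5,238),.098))
E
```

```text
[ 0.5914529  -0.02597714  0.087     ] [ 0.44980572 -0.27546617  0.098     ]
```

View pics/c23.png

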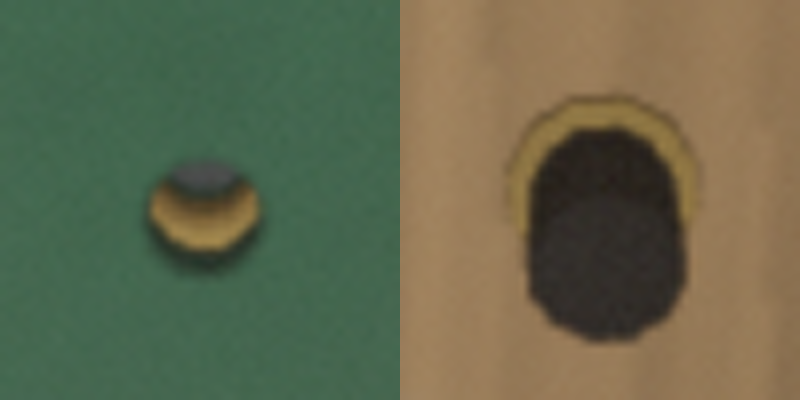

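```bash
python3 - <<'E'
from h import *
h=ray("w2.png",(320.6,231.9),.087); k=ray("w3.png",(323.75,238.25),.098);c=ray("w3.png",(323.5,228.1),.062)
print(h,k,c)
R=Rt(np.array([0,-1.,0]))
p=(k+c)/2; p[2]=.12; arm.line_to(p,R,vel=.2)
p[2]=.064; arm.line_to(p,vel=.1); f0=F();print(f0)
arm.command_gripper(0.0,40); print(arm.get_finger_gap()*94,F(),arm.get_position())
p[2]=.19; arm.line_to(p,vel=.1); print(F(),arm.get_finger_gap()*94)
q=h.copy();q[2]=.19+.01; arm.move_pose(q,Rt(-Yj)); arm.wait(.3)
snap("wrist","w4.png");snap("scene","s4.png");print(arm.get_position(),F(),arm.get_clock())
b=cv2.imread("pics/s4.png")[150:350,200:440];a=cv2.imread("pics/w4.png")[150:400,200:440]
cv2.imwrite("pics/c4.png",np.hstack([cv2.resize(a,(400,416)),cv2.resize(b,(400,416))]))
E
```

```text
[ 0.59058806 -0.02620803  0.087     ] [ 0.44958076 -0.27568512  0.098     ] [ 0.45010498 -0.27583913  0.062     ]
[ 0.77464409  0.27006173 -0.97477253]
17.653333276663954 [0.33600387 0.47032316 1.80167141] [ 0.45001172 -0.27580373  0.06434308]
[-0.82691179  0.50744343 -1.33955114] 17.279883956703316
[ 0.59048243 -0.02688923  0.20008164] [ 0.66646663  0.89514639 -0.28828319] 23.3333
```

View pics/c4.png

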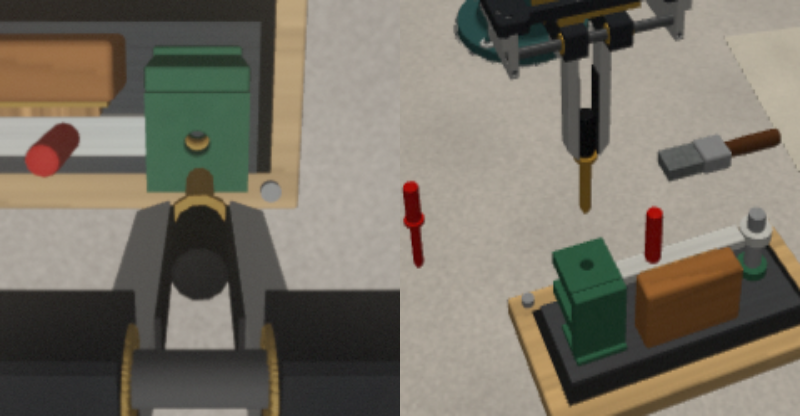

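The pin hangs upright in the fingers, directly above the yoke. I'll lower it with force checks.

```bash
cat >> h.py <<'E'
def down(z0,z1,lim,step=.002,vel=.04):
    p=np.array(arm.get_position()) if not hasattr(down,'xy') else np.r_[down.xy,0]
    z=z0
    while z>z1-1e-6:
        p[2]=z; arm.line_to(p,vel=vel); f=F()-down.f0
        print(round(z,4),arm.get_position().round(4) if hasattr(arm.get_position(),'round') else '',f.round(1))
        if f[2]>lim or np.linalg.norm(f)>25: return z,f
        z-=step
    return None
E
python3 - <<'E'
from h import *
down.f0=F(); down.xy=np.array([.5907,-.0260])
p=np.r_[down.xy,.149]; arm.line_to(p,vel=.1)
print(down(.147,.131,6)); print(arm.get_clock())
E
```

```text
0.147 [ 0.591  -0.026   0.1477] [-1.  -1.1 -0.9]
0.145 [ 0.5906 -0.026   0.1449] [-0.4 -0.3 -0.3]
0.143 [ 0.5905 -0.026   0.1427] [-0.6 -1.5 -1.7]
0.141 [ 0.5906 -0.026   0.1407] [-0.7 -0.8 -1.6]
0.139 [ 0.5906 -0.026   0.1388] [-1.  -1.5 -1.4]
0.137 [ 0.5906 -0.026   0.1368] [-0.4 -1.3 -0.9]
0.135 [ 0.5906 -0.026   0.1348] [-0.  -0.9 -0.3]
0.133 [ 0.5906 -0.026   0.1328] [ 0.3 -0.6 -1.3]
0.131 [ 0.5906 -0.026   0.1308] [-0.5 -0.4 -1.5]
None
26.2417
```

```bash
python3 - <<'E'
from h import *
down.f0=np.array([.1,.3,-.5]); down.xy=np.array([.5907,-.0260])
r=down(.129,.0955,14,step=.0015,vel=.03); print(r,arm.get_finger_gap()*94,arm.get_clock())
E
```

```text
0.129 [ 0.5907 -0.026   0.1289] [-0.5 -0.7 -0.9]
0.1275 [ 0.5909 -0.026   0.1277] [-0.5 -0.5 -1. ]
0.126 [ 0.5912 -0.026   0.1264] [ 0.5 -0.5  0.5]
0.1245 [ 0.5914 -0.0259  0.1251] [1.4 0.4 1.4]
0.123 [ 0.5915 -0.0259  0.1241] [2.8 0.7 5.2]
0.1215 [ 0.5909 -0.0259  0.121 ] [3.4 0.6 2.1]
0.12 [ 0.5905 -0.026   0.1194] [ 2.7 -0.3  1.1]
0.1185 [ 0.5905 -0.026   0.1181] [ 2.8 -0.4  0.2]
0.117 [ 0.5906 -0.026   0.1168] [2.7 0.8 0.8]
0.1155 [ 0.5906 -0.026   0.1154] [2.4 0.7 0.9]
0.114 [ 0.5906 -0.026   0.1139] [3.5 0.4 1.3]
0.1125 [ 0.5906 -0.026   0.1123] [ 3.  -0.1  0.6]
0.111 [ 0.5907 -0.026   0.1109] [2.9 0.4 1.3]
0.1095 [ 0.5907 -0.026   0.1094] [ 2.7 -0.9  0.3]
0.108 [ 0.5907 -0.026   0.1079] [ 3.2 -0.3  0.7]
0.1065 [ 0.5907 -0.026   0.1064] [3.4 0.9 0.8]
0.105 [ 0.5907 -0.026   0.1049] [ 2.6  0.2 -0.3]
0.1035 [ 0.5907 -0.026   0.1034] [ 3.5 -0.6  0.8]
0.102 [ 0.5907 -0.026   0.1019] [3.1 0.5 1.1]
0.1005 [ 0.5907 -0.026   0.1004] [2.6 0.1 1.5]
0.099 [ 0.5907 -0.026   0.0989] [ 2.7 -1.1  0.9]
0.0975 [ 0.5907 -0.026   0.0974] [3.  1.1 0.5]
0.096 [ 0.5907 -0.026   0.0959] [3.2 1.4 0.1]
None 17.01985552685972 31.9917
```

```bash
python3 - <<'E'
from h import *
down.f0=np.array([.1,.3,-.5]); down.xy=np.array([.5907,-.0260])
r=down(.0945,.0885,7,step=.0007,vel=.02); print(r,arm.get_clock())
E
```

```text
0.0945 [ 0.5907 -0.026   0.0944] [2.9 0.2 0.5]
0.0938 [ 0.5907 -0.026   0.0938] [ 2.2  0.2 -0.1]
0.0931 [ 0.5907 -0.026   0.0931] [ 2.5 -0.2  1.4]
0.0924 [ 0.5907 -0.026   0.0928] [1.5 1.  2.9]
0.0917 [ 0.5908 -0.026   0.0925] [0.8 0.7 5.7]
0.091 [ 0.5908 -0.026   0.0923] [0.4 0.  6. ]
0.0903 [ 0.5908 -0.026   0.0921] [0.4 0.9 8.3]
(0.09029999999999996, array([0.37255527, 0.91592563, 8.28796729])) 33.7417
```

```bash
python3 - <<'E'
from h import *
p=np.array(arm.get_position());p[2]=.0935; arm.line_to(p,vel=.03)
arm.command_gripper(.45); print(F())
p[2]=.2;arm.line_to(p,vel=.1)
arm.wait(.5); snap("wrist","w5.png");snap("scene","s5.png"); print(F(),arm.get_clock())
b=cv2.imread("pics/s5.png")[220:370,230:480];a=cv2.imread("pics/w5.png")[150:400,200:440]
cv2.imwrite("pics/c5.png",np.hstack([cv2.resize(a,(300,312)),cv2.resize(b,(500,312))]))
for z in (.127,):
    print(proj("w5.png",[[.5907,-.0260,z]]))
E
```

```text
[-0.33295967 -0.91708922 -0.69040655]
[-0.23952477  0.35406108  1.37743149] 36.4083
[[319.43766059 249.4730362 ]]
```

View pics/c5.png

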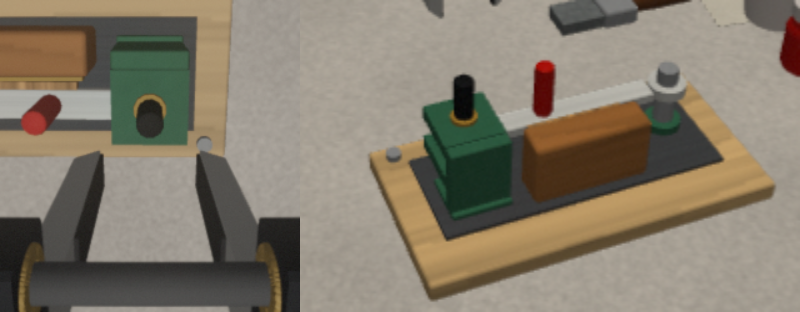

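The pin stands upright with its collar flush on the yoke, the bar is shut and the gripper is clear.

```bash
python3 -c "
from plant import arm
print(arm.sign_off())"
```

```text
the job is handed in; nothing more can be done
None
```

The job is handed in: the bar is shut, and the black-knobbed pin is through both ears and the eye with its collar flush on the yoke. Pressing never read over about 9 N at the wrist, the gripper is clear, and it took about 36 s.

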